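# Punch the strip, feed it three clicks and hold the feed lever

### The arm

A 7-joint arm with a two-finger parallel gripper is mounted at the origin on a cart in front of the work surface, level with it; the furniture and walls round the work are solid. World frame = base frame: x ahead of the robot, y to its left, z up, the work surface at z = 0. Lengths are in m, angles in rad, forces in N, time in s.
With the tool pointing down it reaches from about 0.4 to 0.875 m from the base axis. Payload 19.3 kg.
Tool frame: the origin (TCP) lies at the very end of the fingers, on their centre line; the grasp point (between the pads) lies 19 mm behind it; z points along the fingers, y is the direction in which the jaws open and shut (so a half turn about z gives the same grasp; the last joint's range is limited). The gripper opens to 85 mm and grips with 20 to 120 N. Pads are 22 mm wide; open, the fingers measure 114 mm over their backs; the gripper's body (76 mm by 85 mm) begins 54 mm behind the grasp point. The pads swing forward as they close: fully open they stand 13 mm farther back than shut.
Start: joints at [1.23, 0.521, -0.036, 1.599, 0.021, 1.021, -0.113], TCP at [0.167, -0.602, 0.206] pointing down, gripper open.
Joint ranges: [-2.91, 2.91], [-0.3, 2.13], [-1.5, 1.42], [0.17, 2.43], [-1.26, 4.41], [0.16, 1.93], [-2.52, 2.52]. Speed limits (rad/s): [1.89, 1.89, 2.39, 2.39, 3.01, 3.01, 3.01].

### API

Orientations are given as [roll, pitch, yaw] about the fixed x, y, z axes, in that order (R = Rz(yaw) Ry(pitch) Rx(roll)).
In Python, from workcell import bot gives the robot as it stands.
- The arm moves only by the tool apply_moves, never from a script. Its argument "commands" is a list of rows, each an object with "travel": the shift along the tool's x, y, z in m, a list of three; "twist": the turn, a rotation vector about the tool's x, y, z in degrees, a list of three; "claw": the finger opening in m, from 0 to 0.0854. A call has 1 to 10 rows; each row is the pose to reach, as a shift and turn from the pose commanded when the call began, along the tool's axes at that moment; what a row does not reach only later rows make up. A row lasts 1/10 s, in which the tool goes at most 50 mm and 8.59 degrees, less where a joint would pass 70% of its speed; a pose out of reach is approached as far as the arm can. A call with a gripper value outside its range is refused whole. The fingers move at their own pace and stop on an object; "force" is the grip in N (left out, the last holds). Time passes only in rows, so rows that repeat a pose let the fingers close. It gives the time, the measured TCP pose, the force and the opening at its end, in the units of the state.
- bot.observe(): the state, without advancing time (a new reading comes with each control period).
- bot.grab_frame(name): name is "side" or "top" or "wrist"; returns a dict with "frame" (420x560x3 uint8, blue, green, red), "fx", "fy", "cx", "cy" (pixels), "pose" (4x4, takes a point from camera to world coordinates); the wrist camera has in their place "tool_from_camera" (4x4, takes a point from camera to tool coordinates, whose origin is the TCP and whose axes are the flange's). Camera axes: x right, y up, looking along -z (the intrinsics and any distortion apply to the point x, -y, -z); pixel columns grow to the right and rows downward; lengths in m; the calibration is good to about 2 mm. A picture is of the moment at which its call begins: read the wrist's pose just before it. There is no depth.
- bot.job_done(): hands the job in, once; it reports no verdict.
The state is a dict: "clock": time; "qpos": joint angles; "qd": joint speeds; "joint_efforts": joint torques, N m; "position": TCP position; "tool_rot": TCP orientation; "force": force on the tool from outside, world axes, zero at the start; "moment": the same for the moment, N m; "grip_width": finger opening in m.
Only numpy, scipy, OpenCV 4.12 (cv2) and the standard library are available. Lean on these libraries where they do the work, as an engineer would, in place of code of your own. Each camera call takes 0.05 s, during which the arm holds its last target.

### The job

Take the mallet by its handle, drive the marking jig's sprung punch down by a brisk tap with an end of the mallet's head (a slow squeeze leaves no mark on the strip), and stand or lay the mallet back on the bench clear of the jig, disturbing none of the other tools. Then feed the strip on by pushing the jig's ratchet lever to the left exactly three clicks from where it rests, never running on into the fourth. Finish still holding the lever by its knob in the third notch: a spring throws it back if it is let go.

Things in the scene. Friction and masses are not known exactly. Their poses are not given: they have to be found in the camera images.
- jig: Marking jig fixed to the bench: dark steel base 180 (x) x 170 (y) x 12 mm; at its right back a grey C-frame 115 mm high with a vertical sprung punch, at its front left the ratchet lever, whose roller feeds an aluminium strip under the punch. Origin: centre of the base's underside; at yaw 0 x points away from the robot, y left. Punch axis at (45, -60) mm, lever pivot at (10, 20) mm.
- punch_top (a point): Centre of the flat top of the punch's round steel cap (32 mm across, 10 mm thick, top 150 mm over the bench with the punch up). This point moves down with the punch. Nothing else of the jig stands higher than 115 mm near it.
- punch: The whole punch: 10 mm steel stem with that cap on top; origin on its axis at the stem's lower end, 110 mm under the cap's top.
- punch_stroke (a joint): Punch stroke, m: 0 up (rest), 0.014 down at a hard stop. A spring of 2.8 N (top) to 5.6 N (bottom) brings it up again by itself. The mark counts when it passes 0.008 going down faster than 0.03 m/s, struck by the mallet with the fingers off the jig.
- knob_center (a point): Centre of the upright black knob on the lever's end: a round grip 24 mm across, 50 mm tall, middle 85 mm and top 109 mm over the bench; under it a 14 mm stem and, below 45 mm, the lever bar. It moves with the lever on a circle of 115 mm radius.
- lever: The ratchet lever: steel bar with the knob on its end; origin on the pivot axis at the bench's level, x along the bar away from the knob (the bar points along -x).
- lever_angle (a joint): Ratchet lever's angle, rad. 0 at rest on its stop: pointing to the jig's front (-x), turned 0.45 rad towards its -y. Grows as the knob goes left (to the jig's +y, clockwise from above), up to 1.1. Notches every 0.21 rad (24 mm at the knob), the third at 0.63. Leaving a notch takes 6 to 7 N at the knob, about 4 N once past the tooth: a click. Let go, it springs back to 0 from any notch.
- mallet: Loose mallet, about 0.34 kg, standing on one end of its head: upright round black rubber head 54 mm across, 80 mm tall; level wooden handle 20 mm wide, 26 mm tall, its axis 40 mm over the bench, ending 168 mm from the head's axis. Origin: centre of the head's lower end; z up along the head, the handle points along -x (roughly to the robot).
- mallet_head (a point): Centre of the mallet's head, half-way up (40 mm over the bench when it stands); its lower striking end is 40 mm under it along -z.
- mallet_grip (a point): Point on the axis of the mallet's handle, 65 mm from the head's axis: a good place to grip across the handle's 20 mm width. Same axes as the mallet.
- calliper: Steel calliper, 81 x 230 x 8 mm, lying in front of the jig: not to be disturbed. Origin at its underside.
- spanner_1: Combination spanner, 192 x 31 x 6 mm, lying in front of the tool case: not to be disturbed.
- driver_blue: Screwdriver, 164 mm long, 21 mm high, lying near the bench's front edge at the left of the mallet's handle: not to be disturbed.
- insul_tape: Black roll of tape, 59 mm across, 19 mm high, lying at the left of the mallet: not to be disturbed.
- marker: Marker pen, 135 mm long, 16 mm high, lying at the left of the mallet: not to be disturbed.
- lever_pivot (a point): Point on the lever's vertical pivot axis, level with the knob's middle (85 mm over the bench); axes of the jig. The knob's axis is 115 mm from it.

How it is judged:
By the outcome, as a careful person would: the job done as asked, in the order asked, and still so for the second after the job is handed in, while the arm keeps its last pose, push and grip.
It also fails if it takes over 51 s, if anything falls off the work surface, if the arm or the gripper's body presses on something with over 40 N, if the wrist force passes 120 N, or if a joint passes its speed limit or range.

## Working session

There is one attempt and no reset: what is moved stays moved. The work goes in short steps, Python scripts to look and compute and a tool call to move; the robot and the scene stay as the last step left them, time stands still between calls to the robot, and variables do not carry over. Pictures are saved under pics/ and viewed, and the job is handed in when it is done.

Besides the shell and the picture viewer there is one more tool, called after "Emit:" by a JSON object that holds its "op" and its "data", one argument or row to a line. apply_moves: Moves the arm, as the interface text tells. Its arguments: {"type":"object","properties":{"commands":{"type":"array"},"force":{"type":"number"}},"required":["commands"]}

```bash
ls; mkdir -p pics; python3 - <<'E'
from workcell import bot
import cv2
s=bot.observe(); print(s)
for n in ("side","top","wrist"):
    f=bot.grab_frame(n); cv2.imwrite(f"pics/{n}0.png",f["frame"])
    print(n,{k:v for k,v in f.items() if k!="frame"})
E
```

```text
pics
{'clock': 0.0, 'qpos': array([ 1.22982407,  0.52207031, -0.03631372,  1.59998874,  0.0212    ,
        1.02107948, -0.11279392]), 'qd': array([-1.15894388e-04,  2.95537888e-04, -7.20238132e-04,  1.89626483e-05,
       -9.34130246e-05, -6.86661215e-04,  9.57774222e-04]), 'joint_efforts': array([-8.32220885e-04, -9.27088666e+01,  1.97894365e+00, -3.69909525e+01,
        1.77069521e-02,  8.26388161e-03,  5.41987174e-05]), 'position': array([ 0.16703197, -0.60189547,  0.20519771]), 'tool_rot': array([-3.14043510e+00,  8.84969061e-05,  2.70756196e-01]), 'force': array([-0.00538873,  1.23579133, -0.29666483]), 'moment': array([0.02116329, 0.01051319, 0.03967401]), 'grip_width': 0.08546345150724266}
side {'fx': 423.37318713596255, 'fy': 423.37318713596255, 'cx': 283.2945386635799, 'cy': 208.54486165095238, 'pose': array([[ 0.99783636,  0.00314439, -0.06567127,  0.46604271],
       [-0.06086768,  0.42177845, -0.90465356, -0.80084186],
       [ 0.02485415,  0.90669347,  0.42105726,  0.6055343 ],
       [ 0.        ,  0.        ,  0.        ,  1.        ]])}
top {'fx': 510.3416753195589, 'fy': 510.3416753195589, 'cx': 279.5849100915518, 'cy': 213.3003485301302, 'pose': array([[ 0.02675437,  0.99853788, -0.04697136,  0.45434896],
       [-0.99962532,  0.02645265, -0.00703361,  0.28444222],
       [-0.00578081,  0.04714194,  0.99887147,  1.3733066 ],
       [ 0.        ,  0.        ,  0.        ,  1.        ]])}
wrist {'fx': 354.1604085546382, 'fy': 354.1604085546382, 'cx': 283.3127342517878, 'cy': 213.13475513502087, 'tool_from_camera': array([[-2.62390915e-04,  9.44947322e-01,  3.27222386e-01,
         8.33565285e-02],
       [ 9.99999764e-01,  4.55795705e-04, -5.14366025e-04,
         1.20570514e-03],
       [-6.35195356e-04,  3.27222174e-01, -9.44947218e-01,
        -1.67547141e-01],
       [ 0.00000000e+00,  0.00000000e+00,  0.00000000e+00,
         1.00000000e+00]])}
```

View pics/top0.png

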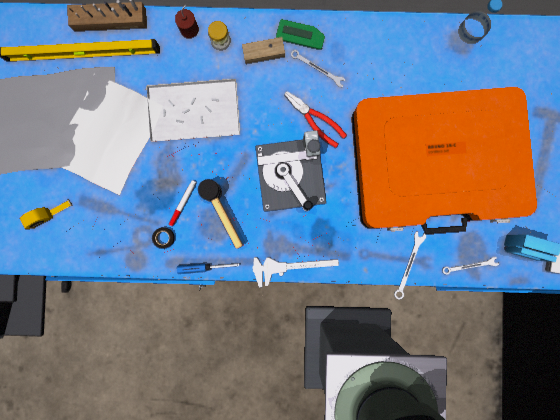

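View pics/side0.png

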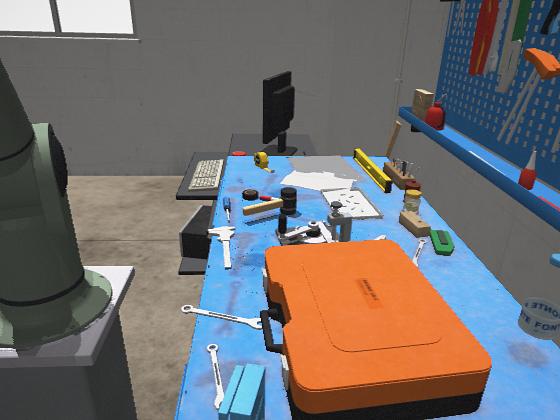

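The top view shows the mallet head at about (208,188), the jig at (291,175), the punch cap at about (312,138) and the knob at about (308,205). I'll zoom in on these next.

```bash
cat > h.py <<'E'
import numpy as np, cv2
from workcell import bot
from scipy.spatial.transform import Rotation as R
def pose(f,s=None):
    if "pose" in f: return f["pose"]
    T=np.eye(4);T[:3,:3]=R.from_euler("xyz",s["tool_rot"]).as_matrix();T[:3,3]=s["position"]
    return T@f["tool_from_camera"]
def ray(f,u,v,P=None):
    P=f["pose"] if P is None else P
    d=np.array([(u-f["cx"])/f["fx"],-(v-f["cy"])/f["fy"],-1.0]); return P[:3,3],P[:3,:3]@d
def onz(f,u,v,z,P=None):
    o,d=ray(f,u,v,P); return o+d*(z-o[2])/d[2]
def proj(f,p,P=None):
    P=f["pose"] if P is None else P
    c=P[:3,:3].T@(np.array(p)-P[:3,3]); return f["cx"]+f["fx"]*c[0]/-c[2], f["cy"]-f["fy"]*c[1]/-c[2]
def crop(img,x,y,w,h,k,name):
    c=cv2.resize(img[y:y+h,x:x+w],None,fx=k,fy=k,interpolation=cv2.INTER_CUBIC)
    for i in range(0,w,10): cv2.line(c,(i*k,0),(i*k,6 if i%50 else 14),(0,255,0),1)
    for i in range(0,h,10): cv2.line(c,(0,i*k),(6 if i%50 else 14,i*k),(0,255,0),1)
    cv2.imwrite("pics/"+name,c)
E
python3 - <<'E'
import cv2
from h import *
t=cv2.imread("pics/top0.png");s=cv2.imread("pics/side0.png")
crop(t,150,120,200,150,4,"topc.png"); crop(s,200,150,180,130,4,"sidec.png")
E
```

```text
(no output)
```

View pics/topc.png

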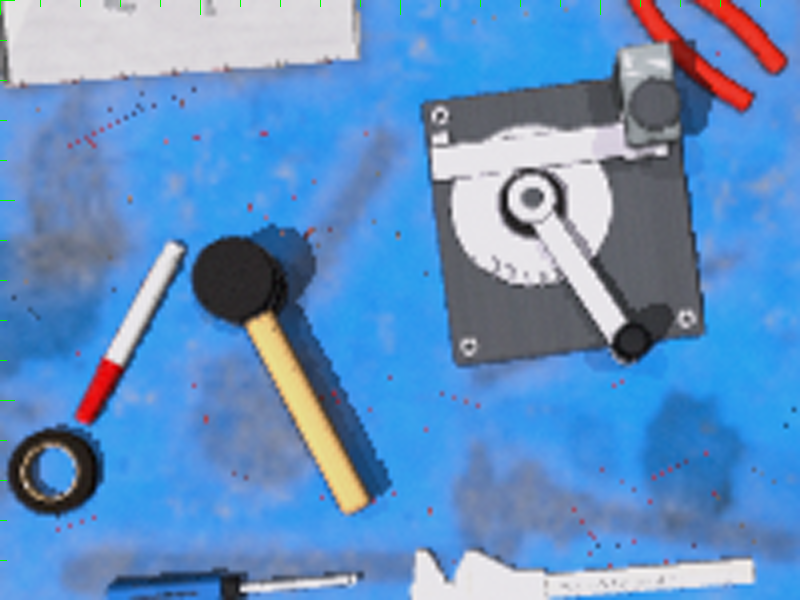

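View pics/sidec.png

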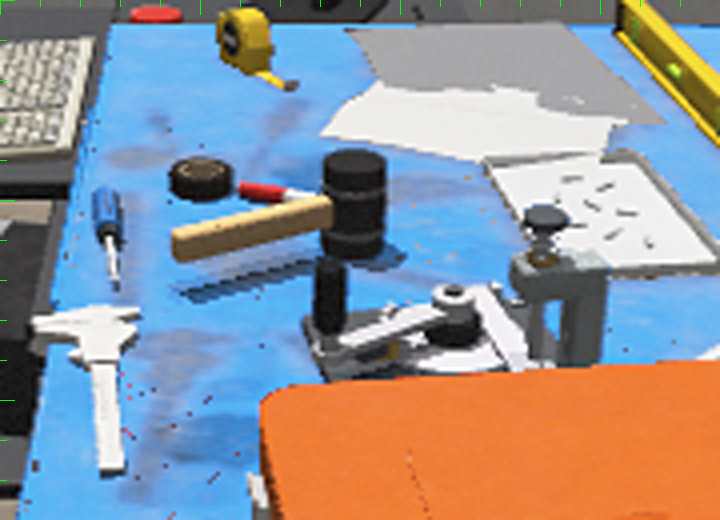

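```bash
python3 - <<'E'
from h import *
f=bot.grab_frame("top"); g=bot.grab_frame("side")
t=f["frame"]; hsv=cv2.cvtColor(t,cv2.COLOR_BGR2HSV)
def box(m,x0,y0,x1,y1):
    o=np.zeros_like(m);o[y0:y1,x0:x1]=m[y0:y1,x0:x1];return o
def show(n,m):
    cs,_=cv2.findContours(m,cv2.RETR_EXTERNAL,cv2.CHAIN_APPROX_NONE)
    c=max(cs,key=cv2.contourArea); print(n,cv2.contourArea(c),cv2.minEnclosingCircle(c),cv2.minAreaRect(c)); return c
wood=box(cv2.inRange(hsv,(12,60,90),(30,255,255)),200,190,260,255)
c=show("wood",wood); pts=cv2.boxPoints(cv2.minAreaRect(c)); print(pts)
for p in pts: print("  ",onz(f,*p,0.053).round(4))
blk=box(cv2.inRange(t,(0,0,0),(60,50,50)),190,170,235,205)
c=show("head",blk)
for u,v in [(208.75,189.25)]: print("headtop",onz(f,u,v,.08))
kb=box(cv2.inRange(t,(0,0,0),(50,50,50)),298,195,320,213); show("knob",kb)
print("knob", onz(f,150+631/4,120+341/4,.109))
print("cap", onz(f,150+655/4,120+104/4,.15))
print("pivot@.06", onz(f,150+533/4,120+197/4,.06))
for u,v in [(423,103),(703,333),(458,365)]: print("corner",onz(f,150+u/4,120+v/4,.012).round(4))
# side
print("side cap",onz(g,200+548/4,150+218/4,.15).round(4))
print("side knobtop",onz(g,200+331/4,150+264/4,.109).round(4))
print("side headtop",onz(g,200+354/4,150+164/4,.08).round(4))
E
```

```text
wood 354.0 ((226.5, 222.5), 27.10175895690918) ((226.42527770996094, 222.53915405273438), (54.162269592285156, 7.508476734161377), 62.35402297973633)
[[210.53381 200.29182]
 [217.18506 196.80785]
 [242.31674 244.78648]
 [235.6655  248.27046]]
   [0.5455 0.4738 0.053 ]
   [0.555  0.4568 0.053 ]
   [0.4325 0.3878 0.053 ]
   [0.423  0.4047 0.053 ]
head 333.5 ((210.5, 189.5), 12.103818893432617) ((210.0, 190.0), (20.0, 22.0), 90.0)
headtop [0.57164094 0.47538636 0.08      ]
knob 54.5 ((307.5, 204.5), 4.743516445159912) ((307.75, 204.75003051757812), (7.77817440032959, 8.485280990600586), 45.0)
knob [0.53564277 0.22401928 0.109     ]
cap [0.67663248 0.2149662  0.15      ]
pivot@.06 [0.63038963 0.28726452 0.06      ]
corner [0.6984 0.3629 0.012 ]
corner [0.5485 0.1715 0.012 ]
corner [0.5228 0.3345 0.012 ]
side cap [0.6801 0.202  0.15  ]
side knobtop [0.5391 0.2186 0.109 ]
side headtop [0.5731 0.4629 0.08  ]
```

```bash
cat >> h.py <<'E'
def to_tool(target,yaw=None,roll=None):
    s=bot.observe(); M=R.from_euler("xyz",s["tool_rot"])
    d=M.inv().apply(np.array(target)-s["position"])
    print("t",round(s["clock"],2),"pos",s["position"].round(4),"rot",s["tool_rot"].round(4),"q",s["qpos"].round(2),"F",s["force"].round(1),"w",round(s["grip_width"],4))
    tw=None
    if yaw is not None:
        T=R.from_euler("xyz",[np.pi,0,yaw]); tw=np.degrees((M.inv()*T).as_rotvec()).round(2)
    print("travel",d.round(4),"twist",tw)
E
python3 - <<'E'
from h import *
to_tool([.5,-.1,.32],.508)
E
```

```text
t 0.25 pos [ 0.1671 -0.6021  0.2056] rot [-3.1411 -0.      0.2708] q [ 1.23  0.52 -0.04  1.6   0.02  1.02 -0.11] F [-0.9 -0.1  0.7] w 0.0854
travel [ 0.455  -0.3948 -0.1142] twist [ -0.03  -0.   -13.59]
```

Emit:
{"op": "apply_moves", "data": {
  "commands": [
    {"travel": [0.05,-0.04,-0.05],"twist": [0,0,-6],"claw": 0.085},
    {"travel": [0.455,-0.395,-0.114],"twist": [0,0,-13.6],"claw": 0.085},
    {"travel": [0.455,-0.395,-0.114],"twist": [0,0,-13.6],"claw": 0.085},
    {"travel": [0.455,-0.395,-0.114],"twist": [0,0,-13.6],"claw": 0.085},
    {"travel": [0.455,-0.395,-0.114],"twist": [0,0,-13.6],"claw": 0.085},
    {"travel": [0.455,-0.395,-0.114],"twist": [0,0,-13.6],"claw": 0.085},
    {"travel": [0.455,-0.395,-0.114],"twist": [0,0,-13.6],"claw": 0.085},
    {"travel": [0.455,-0.395,-0.114],"twist": [0,0,-13.6],"claw": 0.085},
    {"travel": [0.455,-0.395,-0.114],"twist": [0,0,-13.6],"claw": 0.085},
    {"travel": [0.455,-0.395,-0.114],"twist": [0,0,-13.6],"claw": 0.085}
  ],
  "force": 100
}}

```text
clock: 1.25
position: [0.4357, -0.1966, 0.3029]
tool_rot: [3.141, -0.0, 0.508]
force: [1.6, -0.6, 0.1]
grip_width: 0.0853
```

```bash
python3 - <<'E'
from h import *
to_tool([.515,.444,.25],.508)
E
```

```text
t 1.25 pos [ 0.4357 -0.1966  0.3029] rot [ 3.1411e+00 -2.0000e-04  5.0800e-01] q [ 0.59  0.2  -0.34  1.83  0.07  1.13 -0.84] F [ 1.6 -0.6  0.1] w 0.0853
travel [ 0.3809 -0.5212  0.0527] twist [ 0.03 -0.01  0.  ]
```

Emit:
{"op": "apply_moves", "data": {
  "commands": [
    {"travel": [0.381,-0.521,0.03],"twist": [0,0,0],"claw": 0.085},
    {"travel": [0.381,-0.521,0.03],"twist": [0,0,0],"claw": 0.085},
    {"travel": [0.381,-0.521,0.03],"twist": [0,0,0],"claw": 0.085},
    {"travel": [0.381,-0.521,0.03],"twist": [0,0,0],"claw": 0.085},
    {"travel": [0.381,-0.521,0.03],"twist": [0,0,0],"claw": 0.085},
    {"travel": [0.381,-0.521,0.03],"twist": [0,0,0],"claw": 0.085},
    {"travel": [0.381,-0.521,0.03],"twist": [0,0,0],"claw": 0.085},
    {"travel": [0.381,-0.521,0.03],"twist": [0,0,0],"claw": 0.085},
    {"travel": [0.381,-0.521,0.03],"twist": [0,0,0],"claw": 0.085},
    {"travel": [0.381,-0.521,0.03],"twist": [0,0,0],"claw": 0.085}
  ]
}}

```text
clock: 2.25
position: [0.4965, 0.2991, 0.279]
tool_rot: [3.141, -0.0, 0.508]
force: [1.4, -0.7, 1.7]
grip_width: 0.0853
```

Emit:
{"op": "apply_moves", "data": {
  "commands": [
    {"travel": [0,0,0],"twist": [0,0,0],"claw": 0.085}
  ]
}}

```text
clock: 2.35
position: [0.4948, 0.3038, 0.2783]
tool_rot: [-3.138, 0.0, 0.515]
force: [-0.3, -0.8, -0.2]
grip_width: 0.0853
```

```bash
python3 - <<'E'
from h import *
to_tool([.515,.444,.25],.508)
E
```

```text
t 2.35 pos [0.4948 0.3038 0.2783] rot [-3.1382e+00  3.0000e-04  5.1510e-01] q [-0.23  0.43 -0.6   1.61  0.26  1.18 -1.93] F [-0.3 -0.8 -0.2] w 0.0853
travel [ 0.0867 -0.1119  0.0287] twist [-0.2   0.02  0.41]
```

Emit:
{"op": "apply_moves", "data": {
  "commands": [
    {"travel": [0.087,-0.112,0.029],"twist": [0,0,0.4],"claw": 0.085},
    {"travel": [0.087,-0.112,0.029],"twist": [0,0,0.4],"claw": 0.085},
    {"travel": [0.087,-0.112,0.029],"twist": [0,0,0.4],"claw": 0.085},
    {"travel": [0.087,-0.112,0.029],"twist": [0,0,0.4],"claw": 0.085},
    {"travel": [0.087,-0.112,0.029],"twist": [0,0,0.4],"claw": 0.085}
  ]
}}

```text
clock: 2.85
position: [0.5174, 0.438, 0.2492]
tool_rot: [-3.141, 0.001, 0.503]
force: [1.1, -0.6, -0.2]
grip_width: 0.0849
```

```bash
python3 - <<'E'
from h import *
to_tool([.515,.444,.25],.508)
s=bot.observe(); f=bot.grab_frame("wrist"); P=pose(f,s)
cv2.imwrite("pics/w1.png",f["frame"])
print("expect head top",proj(f,[.5716,.4754,.08],P),"grip top",proj(f,[.515,.444,.053],P),"end",proj(f,[.4248,.3937,.053],P))
E
```

```text
t 2.85 pos [0.5174 0.438  0.2492] rot [-3.1415e+00  1.5000e-03  5.0260e-01] q [-0.45  0.62 -0.57  1.37  0.34  1.24 -2.11] F [ 1.1 -0.6 -0.2] w 0.0849
travel [ 0.0008 -0.0064 -0.0008] twist [-0.01  0.09 -0.31]
expect head top (np.float64(274.8904814253582), np.float64(110.50813194262497)) grip top (np.float64(276.20165864963946), np.float64(173.41215441967177)) end (np.float64(277.3718707745349), np.float64(262.1521702573897))
```

View pics/w1.png

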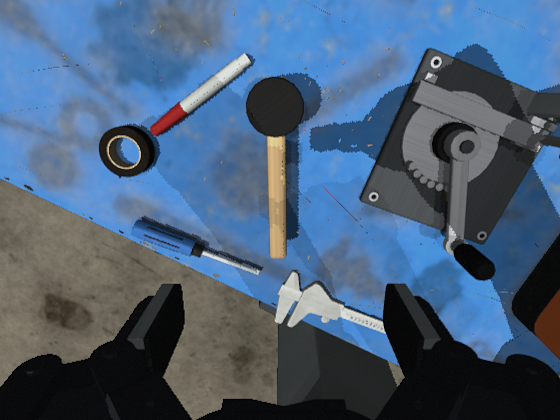

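Emit:
{"op": "apply_moves", "data": {
  "commands": [
    {"travel": [0.001,-0.006,0.04],"twist": [0,0,-0.3],"claw": 0.06},
    {"travel": [0.001,-0.006,0.08],"twist": [0,0,-0.3],"claw": 0.06},
    {"travel": [0.001,-0.006,0.12],"twist": [0,0,-0.3],"claw": 0.06},
    {"travel": [0.001,-0.006,0.16],"twist": [0,0,-0.3],"claw": 0.06},
    {"travel": [0.001,-0.006,0.16],"twist": [0,0,-0.3],"claw": 0.06},
    {"travel": [0.001,-0.006,0.16],"twist": [0,0,-0.3],"claw": 0.06}
  ]
}}

```text
clock: 3.5
position: [0.5166, 0.4425, 0.0916]
tool_rot: [3.142, -0.0, 0.505]
force: [0.3, 0.1, 0.1]
grip_width: 0.0604
```

```bash
python3 - <<'E'
from h import *
to_tool([.515,.444,.021],.508)
s=bot.observe(); f=bot.grab_frame("wrist"); P=pose(f,s)
cv2.imwrite("pics/w2.png",f["frame"])
print("expect grip top",proj(f,[.515,.444,.053],P))
E
```

```text
t 3.5 pos [0.5166 0.4425 0.0916] rot [ 3.1415e+00 -4.0000e-04  5.0530e-01] q [-0.48  0.78 -0.52  1.51  0.44  0.97 -2.19] F [0.3 0.1 0.1] w 0.0604
travel [-0.0008 -0.0021  0.0706] twist [ 0.   -0.02 -0.16]
expect grip top (np.float64(278.34077629432386), np.float64(231.85208758080557))
```

View pics/w2.png

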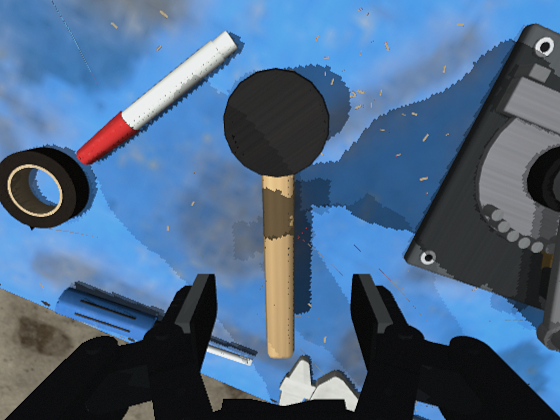

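Emit:
{"op": "apply_moves", "data": {
  "commands": [
    {"travel": [0,-0.001,0.03],"twist": [0,0,0],"claw": 0.06},
    {"travel": [0,-0.001,0.06],"twist": [0,0,0],"claw": 0.06},
    {"travel": [0,-0.001,0.07],"twist": [0,0,0],"claw": 0.06},
    {"travel": [0,-0.001,0.07],"twist": [0,0,0],"claw": 0.06},
    {"travel": [0,-0.001,0.07],"twist": [0,0,0],"claw": 0.04},
    {"travel": [0,-0.001,0.07],"twist": [0,0,0],"claw": 0.02},
    {"travel": [0,-0.001,0.07],"twist": [0,0,0],"claw": 0.005},
    {"travel": [0,-0.001,0.07],"twist": [0,0,0],"claw": 0.005},
    {"travel": [0,-0.001,0.07],"twist": [0,0,0],"claw": 0.005},
    {"travel": [0,-0.001,0.07],"twist": [0,0,0],"claw": 0.005}
  ],
  "force": 110
}}

```text
clock: 4.55
position: [0.5156, 0.4445, 0.0214]
tool_rot: [-3.141, -0.001, 0.506]
force: [-2.6, -2.1, 9.0]
grip_width: 0.0159
```

```bash
python3 - <<'E'
from h import *
to_tool([.515,.444,.021],.508)
s=bot.observe(); f=bot.grab_frame("wrist"); P=pose(f,s)
cv2.imwrite("pics/w3.png",f["frame"])
print(s["position"][2])
print([proj(f,[.5716,.4754,.08],P)])
E
```

```text
t 4.55 pos [0.5156 0.4445 0.0214] rot [-3.1412e+00 -1.0000e-03  5.0640e-01] q [-0.5   0.87 -0.48  1.54  0.49  0.86 -2.23] F [-2.6 -2.1  9. ] w 0.0159
travel [-0.0008  0.0001  0.0004] twist [-0.02 -0.06 -0.09]
0.021424967990092275
[(np.float64(280.3828381253307), np.float64(155.8532749944295))]
```

View pics/w3.png

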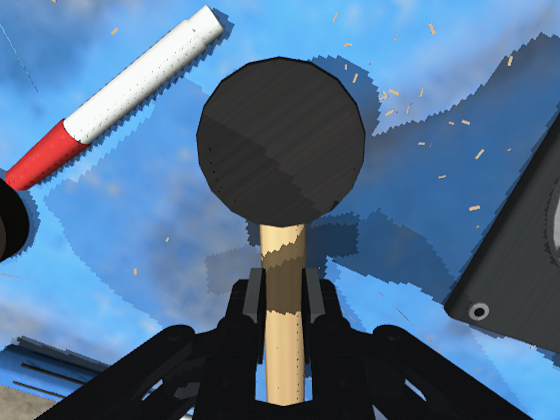

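```bash
python3 - <<'E'
from h import *
s=bot.observe(); f=bot.grab_frame("wrist"); P=pose(f,s)
h=onz(f,281,141,.08,P); print(h, h[:2]-s["position"][:2], np.linalg.norm(h[:2]-s["position"][:2]))
to_tool(s["position"]+[0,0,.2])
E
```

```text
[0.5756472  0.47741002 0.08      ] [0.06006863 0.03295094] 0.06851281030089842
t 4.65 pos [0.5156 0.4445 0.0214] rot [-3.1412e+00 -9.0000e-04  5.0640e-01] q [-0.5   0.87 -0.48  1.54  0.49  0.86 -2.23] F [-4.2 -1.2  9. ] w 0.0158
travel [ 0.0002 -0.     -0.2   ] twist None
```

Emit:
{"op": "apply_moves", "data": {
  "commands": [
    {"travel": [0,0,-0.01],"twist": [0,0,0],"claw": 0.005},
    {"travel": [0,0,-0.03],"twist": [0,0,0],"claw": 0.005},
    {"travel": [0,0,-0.06],"twist": [0,0,0],"claw": 0.005},
    {"travel": [0,0,-0.1],"twist": [0,0,0],"claw": 0.005},
    {"travel": [0,0,-0.14],"twist": [0,0,0],"claw": 0.005},
    {"travel": [0,0,-0.18],"twist": [0,0,0],"claw": 0.005},
    {"travel": [0,0,-0.21],"twist": [0,0,0],"claw": 0.005},
    {"travel": [0,0,-0.21],"twist": [0,0,0],"claw": 0.005}
  ]
}}

```text
clock: 5.45
position: [0.5164, 0.4453, 0.2355]
tool_rot: [-3.14, -0.006, 0.506]
force: [1.0, 0.6, -3.5]
grip_width: 0.0154
```

```bash
python3 - <<'E'
from h import *
s=bot.observe(); f=bot.grab_frame("wrist"); P=pose(f,s)
cv2.imwrite("pics/w4.png",f["frame"]); g=bot.grab_frame("side"); crop(g["frame"],200,100,200,150,4,"s4.png")
p=np.array([.6766,.2150]); t=p-.067*np.array([np.cos(.508),np.sin(.508)]); print(t)
to_tool([*t,.228],.508)
E
```

```text
[0.61806082 0.18240914]
t 5.55 pos [0.5154 0.4438 0.2307] rot [ 3.1414e+00 -5.0000e-04  5.0630e-01] q [-0.46  0.64 -0.57  1.39  0.35  1.21 -2.12] F [-0.4 -0.5 -4. ] w 0.0153
travel [-0.037   0.2784  0.0027] twist [ 0.01 -0.03 -0.09]
```

View pics/w4.png

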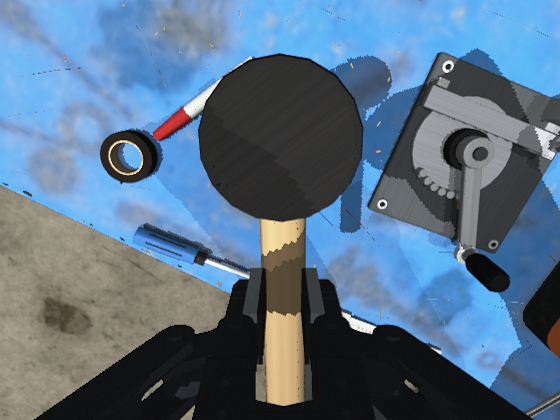

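View pics/s4.png

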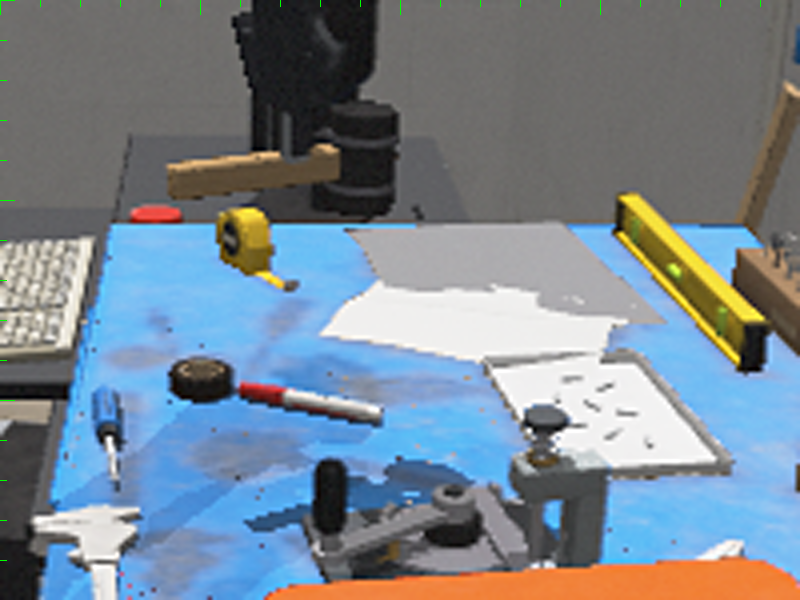

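Emit:
{"op": "apply_moves", "data": {
  "commands": [
    {"travel": [-0.006,0.05,0.003],"twist": [0,0,0],"claw": 0.005},
    {"travel": [-0.012,0.1,0.003],"twist": [0,0,0],"claw": 0.005},
    {"travel": [-0.018,0.15,0.003],"twist": [0,0,0],"claw": 0.005},
    {"travel": [-0.025,0.19,0.003],"twist": [0,0,0],"claw": 0.005},
    {"travel": [-0.031,0.23,0.003],"twist": [0,0,0],"claw": 0.005},
    {"travel": [-0.037,0.265,0.003],"twist": [0,0,0],"claw": 0.005},
    {"travel": [-0.037,0.278,0.003],"twist": [0,0,0],"claw": 0.005},
    {"travel": [-0.037,0.278,0.003],"twist": [0,0,0],"claw": 0.005},
    {"travel": [-0.037,0.278,0.003],"twist": [0,0,0],"claw": 0.005}
  ]
}}

```text
clock: 6.45
position: [0.6172, 0.1837, 0.2263]
tool_rot: [-3.14, 0.001, 0.507]
force: [-0.7, 1.7, -3.6]
grip_width: 0.0154
```

```bash
python3 - <<'E'
from h import *
t=bot.grab_frame("top"); g=bot.grab_frame("side"); crop(g["frame"],240,130,160,120,5,"s5.png");crop(t["frame"],230,80,160,120,5,"t5.png")
to_tool([.6181,.1824,.21],.508)
E
```

```text
t 6.55 pos [0.6171 0.1845 0.2267] rot [-3.1407e+00  6.0000e-04  5.0840e-01] q [-0.03  0.58 -0.55  1.5   0.32  1.15 -1.7 ] F [-0.1 -0.3 -3.2] w 0.0157
travel [-0.0002  0.0023  0.0167] twist [-0.05  0.04  0.02]
```

View pics/s5.png

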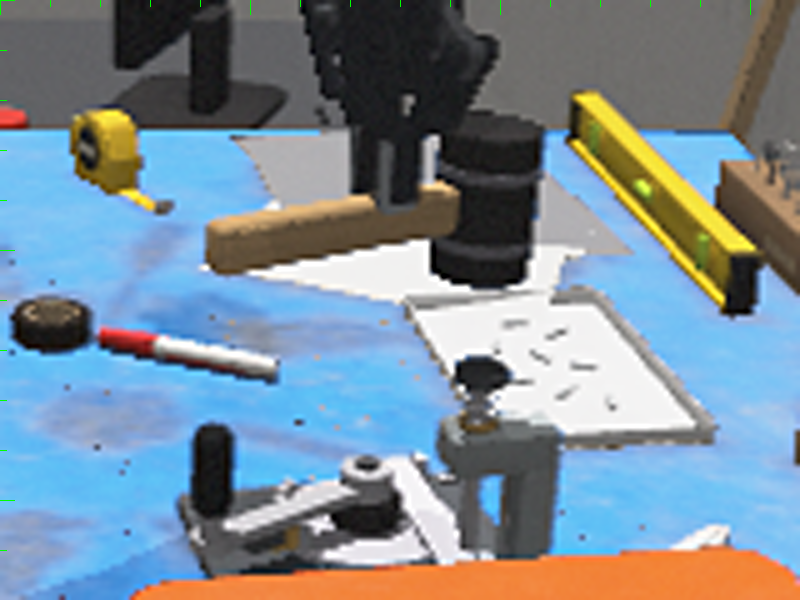

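View pics/t5.png

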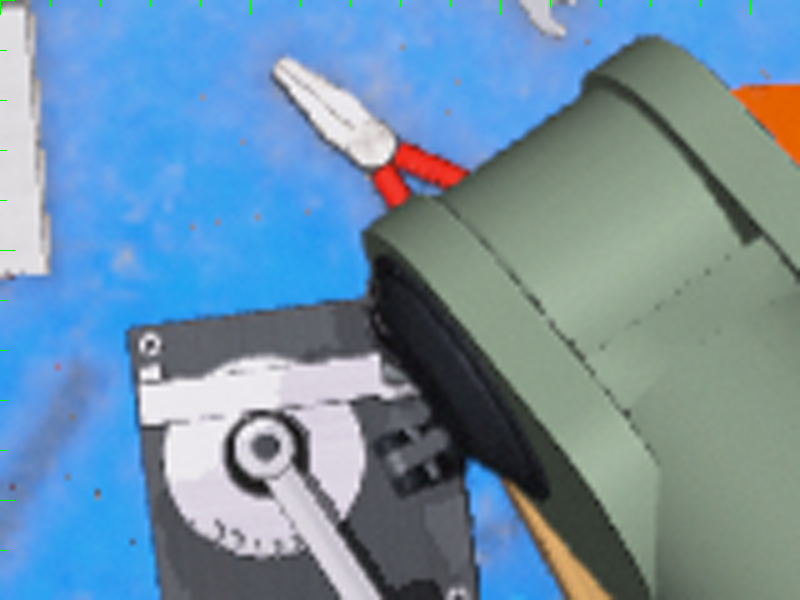

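```bash
python3 - <<'E'
from h import *
g=bot.grab_frame("side")
for n,p in [("cap",[.6766,.215,.15]),("bottom",[.6757,.2171,.2055]),("top",[.6757,.2171,.2855])]:
    u,v=proj(g,p); print(n,(u-240)*5,(v-130)*5)
to_tool([.6181,.1820,.19],.508)
E
```

```text
cap 474.2492203082466 362.4338124674206
bottom 479.9584450225265 263.579797376545
top 492.19368528245724 115.92954323737544
t 6.6 pos [0.6172 0.1844 0.2269] rot [-3.1409e+00  4.0000e-04  5.0840e-01] q [-0.03  0.58 -0.55  1.5   0.32  1.15 -1.7 ] F [ 0.   0.3 -3.7] w 0.0156
travel [-0.0004  0.0026  0.0369] twist [-0.04  0.02  0.02]
```

Emit:
{"op": "apply_moves", "data": {
  "commands": [
    {"travel": [0.001,0.003,0.02],"twist": [0,0,0],"claw": 0.005},
    {"travel": [0.001,0.003,0.032],"twist": [0,0,0],"claw": 0.005},
    {"travel": [0.001,0.003,0.032],"twist": [0,0,0],"claw": 0.005},
    {"travel": [0.001,0.003,0.032],"twist": [0,0,0],"claw": 0.005}
  ]
}}

```text
clock: 7.0
position: [0.6201, 0.1813, 0.1953]
tool_rot: [-3.141, 0.0, 0.507]
force: [0.4, -0.1, -3.9]
grip_width: 0.0155
```

```bash
python3 - <<'E'
from h import *
s=bot.observe();p=s["position"]
to_tool([p[0],p[1],.159],.508)
g=bot.grab_frame("side"); crop(g["frame"],240,130,160,120,5,"s6.png")
E
```

```text
t 7.0 pos [0.6201 0.1813 0.1953] rot [-3.1413e+00  2.0000e-04  5.0700e-01] q [-0.03  0.61 -0.54  1.53  0.34  1.09 -1.71] F [ 0.4 -0.1 -3.9] w 0.0155
travel [0.     0.     0.0363] twist [-0.02  0.01 -0.06]
```

View pics/s6.png

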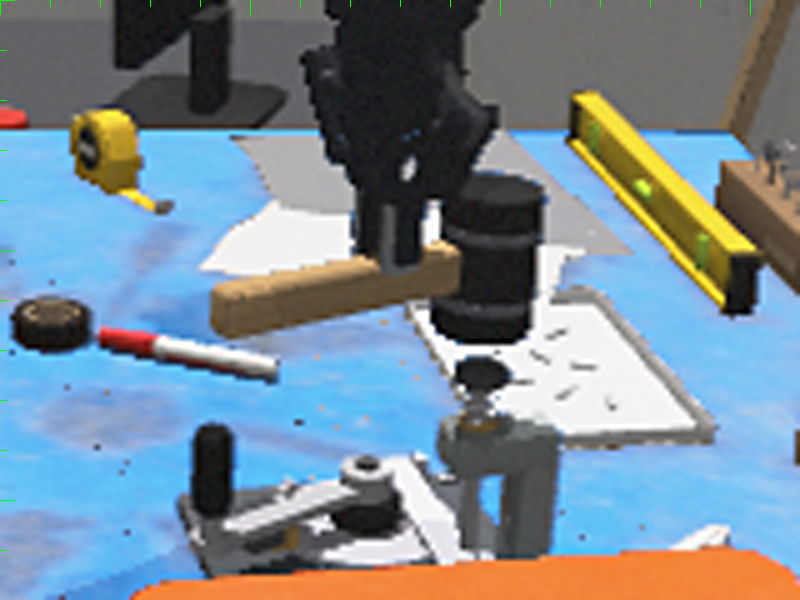

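Emit:
{"op": "apply_moves", "data": {
  "commands": [
    {"travel": [0,0,0.015],"twist": [0,0,0],"claw": 0.005},
    {"travel": [0,0,0.036],"twist": [0,0,0],"claw": 0.005},
    {"travel": [0,0,0.037],"twist": [0,0,0],"claw": 0.005}
  ],
  "force": 120
}}

```text
clock: 7.35
position: [0.6198, 0.1806, 0.1563]
tool_rot: [-3.141, 0.001, 0.506]
force: [2.7, 1.5, 2.6]
grip_width: 0.0155
```

```bash
python3 - <<'E'
from h import *
s=bot.observe();p=s["position"]
to_tool([p[0],p[1],.196],.508)
g=bot.grab_frame("side"); crop(g["frame"],240,130,160,120,5,"s7.png")
to_tool([p[0],p[1],.196],.508)
E
```

```text
t 7.35 pos [0.6198 0.1806 0.1563] rot [-3.1412e+00  1.4000e-03  5.0640e-01] q [-0.04  0.65 -0.53  1.57  0.37  1.02 -1.73] F [2.7 1.5 2.6] w 0.0155
travel [-0.0001 -0.     -0.0397] twist [-0.02  0.08 -0.09]
t 7.4 pos [0.6204 0.181  0.1576] rot [-3.1412e+00 -1.0000e-04  5.0640e-01] q [-0.04  0.65 -0.53  1.57  0.37  1.02 -1.73] F [1.3 0.2 2.3] w 0.0154
travel [-0.0007  0.     -0.0384] twist [-0.02 -0.   -0.09]
```

View pics/s7.png

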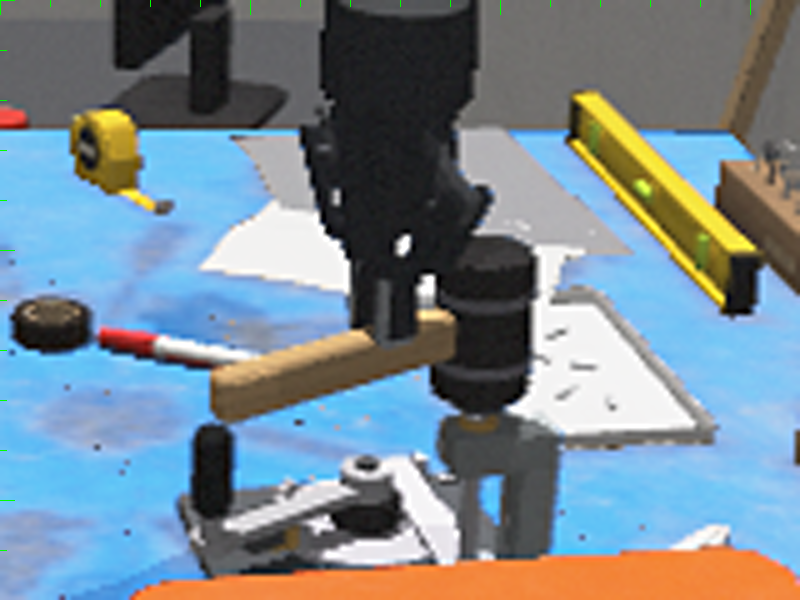

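Emit:
{"op": "apply_moves", "data": {
  "commands": [
    {"travel": [0,0,-0.03],"twist": [0,0,0],"claw": 0.005},
    {"travel": [0,0,-0.07],"twist": [0,0,0],"claw": 0.005},
    {"travel": [0,0,-0.07],"twist": [0,0,0],"claw": 0.005}
  ]
}}

```text
clock: 7.7
position: [0.6223, 0.1821, 0.2339]
tool_rot: [3.141, -0.007, 0.506]
force: [0.8, 1.3, -3.6]
grip_width: 0.0149
```

```bash
python3 - <<'E'
from h import *
s=bot.observe();p=s["position"]
to_tool([.5156,.4445,.228],.5064)
g=bot.grab_frame("side"); crop(g["frame"],240,130,160,120,5,"s8.png")
f=bot.grab_frame("wrist"); cv2.imwrite("pics/w8.png",f["frame"])
E
```

```text
t 7.7 pos [0.6223 0.1821 0.2339] rot [ 3.1406 -0.0074  0.5062] q [-0.02  0.58 -0.56  1.49  0.32  1.16 -1.7 ] F [ 0.8  1.3 -3.6] w 0.0149
travel [ 0.0339 -0.2812  0.0058] twist [ 0.06 -0.43 -0.01]
```

View pics/s8.png

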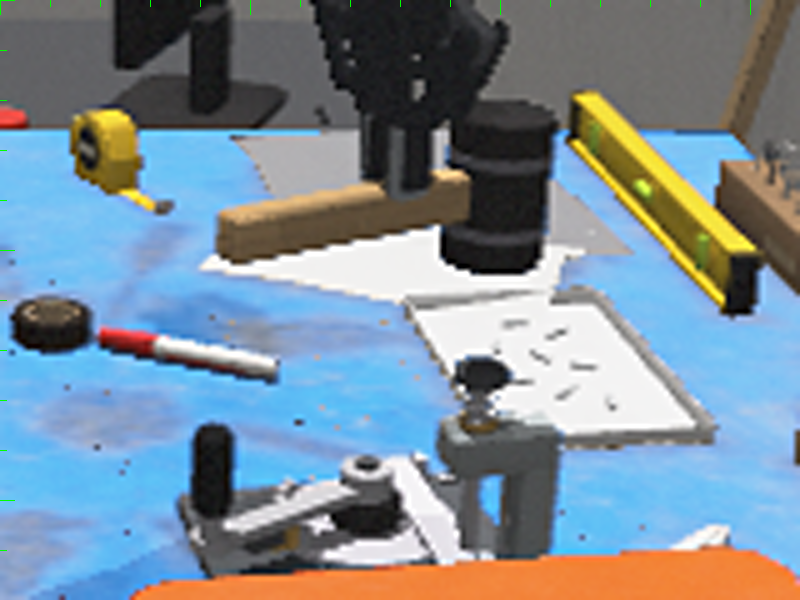

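View pics/w8.png

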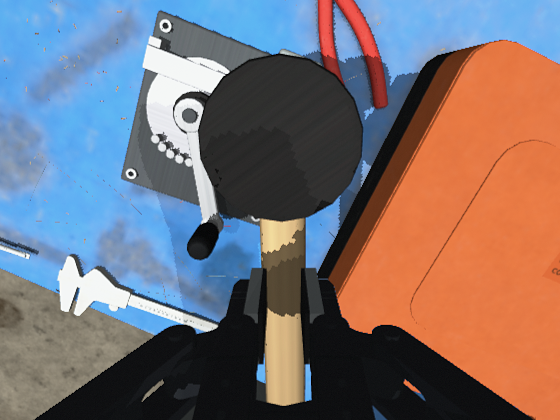

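The punch is back up and the mallet hasn't moved in the grip: the head circle is still at (281,138). I'll return it to where it stood.

Emit:
{"op": "apply_moves", "data": {
  "commands": [
    {"travel": [0.006,-0.05,0.004],"twist": [0,0,0],"claw": 0.005},
    {"travel": [0.012,-0.1,0.004],"twist": [0,0,0],"claw": 0.005},
    {"travel": [0.018,-0.15,0.004],"twist": [0,0,0],"claw": 0.005},
    {"travel": [0.024,-0.19,0.004],"twist": [0,0,0],"claw": 0.005},
    {"travel": [0.029,-0.23,0.004],"twist": [0,0,0],"claw": 0.005},
    {"travel": [0.034,-0.265,0.004],"twist": [0,0,0],"claw": 0.005},
    {"travel": [0.034,-0.281,0.004],"twist": [0,0,0],"claw": 0.005},
    {"travel": [0.034,-0.281,0.004],"twist": [0,0,0],"claw": 0.005},
    {"travel": [0.034,-0.281,0.004],"twist": [0,0,0],"claw": 0.005}
  ]
}}

```text
clock: 8.7
position: [0.5139, 0.4422, 0.2232]
tool_rot: [3.141, 0.001, 0.506]
force: [0.6, -0.8, -4.1]
grip_width: 0.0149
```

```bash
python3 - <<'E'
from h import *
to_tool([.5156,.4445,.022],.5064)
E
```

```text
t 8.7 pos [0.5139 0.4422 0.2232] rot [3.1406e+00 1.3000e-03 5.0620e-01] q [-0.46  0.65 -0.57  1.4   0.35  1.2  -2.13] F [ 0.6 -0.8 -4.1] w 0.0149
travel [ 0.0029 -0.0014  0.2012] twist [ 0.05  0.08 -0.01]
```

Emit:
{"op": "apply_moves", "data": {
  "commands": [
    {"travel": [0.001,0,0.04],"twist": [0,0,0],"claw": 0.005},
    {"travel": [0.001,0,0.08],"twist": [0,0,0],"claw": 0.005},
    {"travel": [0.001,0,0.12],"twist": [0,0,0],"claw": 0.005},
    {"travel": [0.001,0,0.155],"twist": [0,0,0],"claw": 0.005},
    {"travel": [0.001,0,0.175],"twist": [0,0,0],"claw": 0.005},
    {"travel": [0.001,0,0.185],"twist": [0,0,0],"claw": 0.005},
    {"travel": [0.001,0,0.191],"twist": [0,0,0],"claw": 0.005},
    {"travel": [0.001,0,0.196],"twist": [0,0,0],"claw": 0.005},
    {"travel": [0.001,0,0.198],"twist": [0,0,0],"claw": 0.005},
    {"travel": [0.001,0,0.199],"twist": [0,0,0],"claw": 0.005}
  ]
}}

```text
clock: 9.7
position: [0.515, 0.4437, 0.0258]
tool_rot: [-3.141, -0.001, 0.506]
force: [-0.3, 0.3, -3.4]
grip_width: 0.0151
```

```bash
python3 - <<'E'
from h import *
to_tool([.5156,.4445,.022],.5064)
E
```

```text
t 9.7 pos [0.515  0.4437 0.0258] rot [-3.1415e+00 -1.0000e-03  5.0620e-01] q [-0.5   0.86 -0.49  1.54  0.49  0.86 -2.23] F [-0.3  0.3 -3.4] w 0.0151
travel [ 0.0009 -0.0004  0.0038] twist [-0.01 -0.06 -0.01]
```

Emit:
{"op": "apply_moves", "data": {
  "commands": [
    {"travel": [0,0,0.002],"twist": [0,0,0],"claw": 0.005},
    {"travel": [0,0,0.0035],"twist": [0,0,0],"claw": 0.005},
    {"travel": [0,0,0.0035],"twist": [0,0,0],"claw": 0.005},
    {"travel": [0,0,0.0035],"twist": [0,0,0],"claw": 0.005}
  ]
}}

```text
clock: 10.1
position: [0.5147, 0.4437, 0.0222]
tool_rot: [-3.141, -0.001, 0.506]
force: [-2.9, -2.2, 5.2]
grip_width: 0.0149
```

Emit:
{"op": "apply_moves", "data": {
  "commands": [
    {"travel": [0,0,0],"twist": [0,0,0],"claw": 0.03},
    {"travel": [0,0,0],"twist": [0,0,0],"claw": 0.05},
    {"travel": [0,0,0],"twist": [0,0,0],"claw": 0.06},
    {"travel": [0,0,0],"twist": [0,0,0],"claw": 0.06},
    {"travel": [0,0,-0.03],"twist": [0,0,0],"claw": 0.06},
    {"travel": [0,0,-0.07],"twist": [0,0,0],"claw": 0.06},
    {"travel": [0,0,-0.12],"twist": [0,0,0],"claw": 0.06},
    {"travel": [0,0,-0.17],"twist": [0,0,0],"claw": 0.06},
    {"travel": [0,0,-0.21],"twist": [0,0,0],"claw": 0.06},
    {"travel": [0,0,-0.21],"twist": [0,0,0],"claw": 0.06}
  ],
  "force": 60
}}

```text
clock: 11.1
position: [0.516, 0.4453, 0.2378]
tool_rot: [-3.139, -0.008, 0.506]
force: [0.5, 0.3, 0.3]
grip_width: 0.0601
```

```bash
python3 - <<'E'
from h import *
s=bot.observe();f=bot.grab_frame("wrist"); cv2.imwrite("pics/w9.png",f["frame"]);P=pose(f,s)
print("head exp",proj(f,[.5716,.4754,.08],P),"knob exp",proj(f,[.536,.2235,.109],P))
print("knob z exp",proj(f,[.536,.2235,.06],P))
to_tool([.536,.2235,.2],.5)
E
```

```text
head exp (np.float64(283.17098648217643), np.float64(115.60531338683421)) knob exp (np.float64(497.1935997483821), np.float64(284.59715678645216))
knob z exp (np.float64(471.3066370745899), np.float64(261.41274907746117))
t 11.15 pos [0.5154 0.4444 0.2346] rot [-3.1406 -0.0045  0.5061] q [-0.46  0.64 -0.57  1.39  0.35  1.21 -2.13] F [-0.4  0.8 -1.5] w 0.0598
travel [-0.0892  0.2032  0.034 ] twist [-0.06 -0.26  0.35]
```

View pics/w9.png

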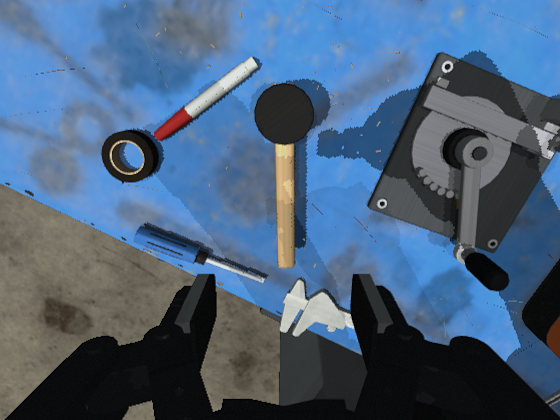

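Wrist view: the mallet stands upright at its old place, with the head at (284,113) and the handle end at (286,266). The other tools are where they were. Now I'll move to above the knob.

```bash
python3 - <<'E'
from h import *
to_tool([.5358,.2235,.17],.9)
E
```

```text
t 11.15 pos [0.5154 0.4444 0.2346] rot [-3.1406 -0.0045  0.5061] q [-0.46  0.64 -0.57  1.39  0.35  1.21 -2.13] F [-0.4  0.8 -1.5] w 0.0598
travel [-0.0895  0.2032  0.064 ] twist [ -0.    -0.27 -22.57]
```

Emit:
{"op": "apply_moves", "data": {
  "commands": [
    {"travel": [-0.02,0.045,0.005],"twist": [0,0,-4],"claw": 0.06},
    {"travel": [-0.04,0.09,0.01],"twist": [0,0,-8],"claw": 0.06},
    {"travel": [-0.06,0.135,0.02],"twist": [0,0,-13],"claw": 0.06},
    {"travel": [-0.08,0.18,0.03],"twist": [0,0,-18],"claw": 0.06},
    {"travel": [-0.089,0.203,0.035],"twist": [0,0,-22.6],"claw": 0.06},
    {"travel": [-0.089,0.203,0.035],"twist": [0,0,-22.6],"claw": 0.06},
    {"travel": [-0.089,0.203,0.035],"twist": [0,0,-22.6],"claw": 0.06}
  ]
}}

```text
clock: 11.85
position: [0.5351, 0.2224, 0.196]
tool_rot: [-3.141, 0.001, 0.899]
force: [-0.6, 1.2, -0.1]
grip_width: 0.0604
```

```bash
python3 - <<'E'
from h import *
to_tool([.5358,.2235,.17],.9)
s=bot.observe();f=bot.grab_frame("wrist"); cv2.imwrite("pics/w10.png",f["frame"]);P=pose(f,s)
print("knob exp",proj(f,[.536,.2235,.109],P), proj(f,[.536,.2235,.06],P),"pivot",proj(f,[.6302,.288,.06],P))
E
```

```text
t 11.85 pos [0.5351 0.2224 0.196 ] rot [-3.1407e+00  7.0000e-04  8.9910e-01] q [-0.03  0.53 -0.67  1.71  0.37  1.03 -1.5 ] F [-0.6  1.2 -0.1] w 0.0604
travel [ 0.0013 -0.0001  0.026 ] twist [-0.05  0.04 -0.05]
knob exp (np.float64(282.93554277067824), np.float64(204.53668882985448)) (np.float64(283.0358894251955), np.float64(187.63712014401403)) pivot (np.float64(325.82464619214477), np.float64(52.837049317223716))
```

View pics/w10.png

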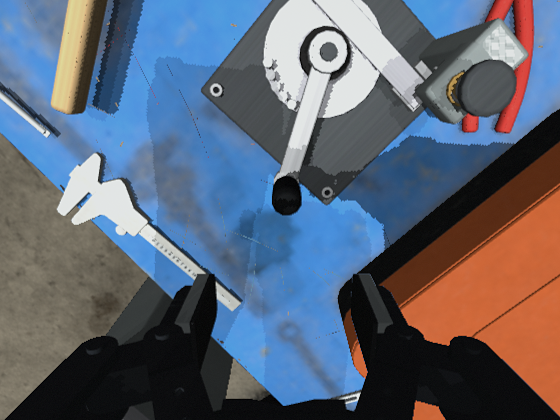

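```bash
python3 - <<'E'
from h import *
f=cv2.imread("pics/w10.png"); crop(f,255,20,100,75*2+50,4,"w10c.png")
m=cv2.inRange(f,(0,0,0),(60,60,60)); m[:170]=0; m[225:]=0; m[:,:265]=0; m[:,310:]=0
ys,xs=np.nonzero(m); print(xs.min(),xs.max(),ys.min(),ys.max())
for r in range(ys.min(),ys.max()+1,3): print(r,xs[ys==r].min(),xs[ys==r].max())
E
```

```text
272 309 170 214
170 300 309
173 298 309
176 284 309
179 277 309
182 275 309
185 274 309
188 273 309
191 273 299
194 272 300
197 272 300
200 272 300
203 272 300
206 274 299
209 275 297
212 279 293
```

View pics/w10c.png

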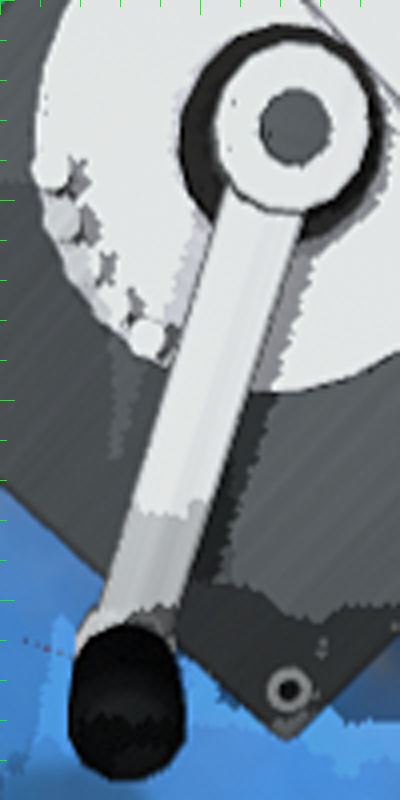

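Emit:
{"op": "apply_moves", "data": {
  "commands": [
    {"travel": [0.002,0.0015,0.03],"twist": [0,0,0],"claw": 0.058},
    {"travel": [0.003,0.0015,0.06],"twist": [0,0,0],"claw": 0.058},
    {"travel": [0.003,0.0015,0.06],"twist": [0,0,0],"claw": 0.058},
    {"travel": [0.003,0.0015,0.06],"twist": [0,0,0],"claw": 0.058}
  ]
}}

```text
clock: 12.3
position: [0.5379, 0.2255, 0.1371]
tool_rot: [-3.141, 0.0, 0.902]
force: [-0.9, 0.6, 1.0]
grip_width: 0.0578
```

```bash
python3 - <<'E'
from h import *
to_tool([.5375,.2235,.066],.9)
s=bot.observe();f=bot.grab_frame("wrist"); cv2.imwrite("pics/w11.png",f["frame"]);P=pose(f,s)
print("knob exp",proj(f,[.536,.2235,.109],P))
E
```

```text
t 12.3 pos [0.5379 0.2255 0.1371] rot [-3.1408e+00  1.0000e-04  9.0210e-01] q [-0.06  0.61 -0.63  1.75  0.43  0.93 -1.54] F [-0.9  0.6  1. ] w 0.0578
travel [-0.0018  0.001   0.0711] twist [-0.05  0.01  0.12]
knob exp (np.float64(282.2910893785581), np.float64(241.09389434299652))
```

View pics/w11.png

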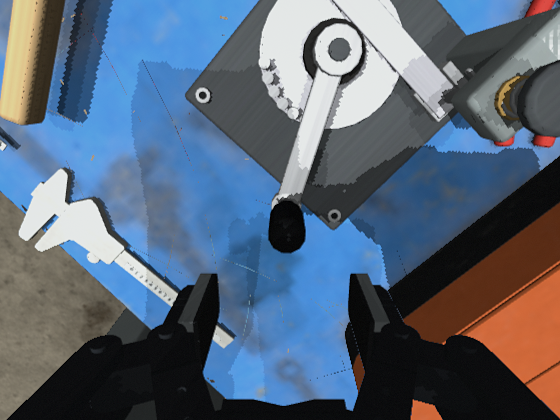

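Emit:
{"op": "apply_moves", "data": {
  "commands": [
    {"travel": [0.001,0.0018,0.025],"twist": [0,0,0],"claw": 0.058},
    {"travel": [0.001,0.0018,0.05],"twist": [0,0,0],"claw": 0.058},
    {"travel": [0.001,0.0018,0.068],"twist": [0,0,0],"claw": 0.058},
    {"travel": [0.001,0.0018,0.07],"twist": [0,0,0],"claw": 0.058},
    {"travel": [0.001,0.0018,0.07],"twist": [0,0,0],"claw": 0.058}
  ]
}}

```text
clock: 12.85
position: [0.5408, 0.2245, 0.0679]
tool_rot: [3.141, -0.001, 0.901]
force: [0.4, -0.6, -0.3]
grip_width: 0.0582
```

```bash
python3 - <<'E'
from h import *
to_tool([.54,.225,.066],.9)
s=bot.observe();f=bot.grab_frame("wrist"); cv2.imwrite("pics/w12.png",f["frame"]);P=pose(f,s)
E
```

```text
t 12.85 pos [0.5408 0.2245 0.0679] rot [ 3.1412e+00 -1.1000e-03  9.0090e-01] q [-0.09  0.7  -0.58  1.79  0.51  0.8  -1.6 ] F [ 0.4 -0.6 -0.3] w 0.0582
travel [-0.0001 -0.0009  0.0019] twist [ 0.03 -0.06  0.05]
```

View pics/w12.png

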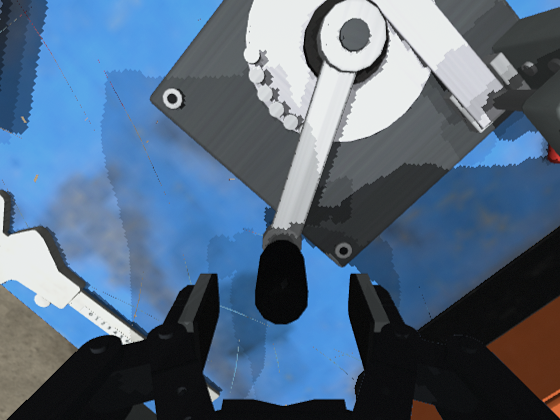

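```bash
python3 - <<'E'
from h import *
s=bot.observe();f=bot.grab_frame("wrist");P=pose(f,s); p=s["position"]
print(proj(f,[p[0],p[1],.109],P), onz(f,281,295,.109,P), onz(f,355,36,.06,P))
k=onz(f,281,295,.109,P)
to_tool([k[0],k[1],.066],.9)
E
```

```text
(np.float64(282.35791946698527), np.float64(301.5604728265966)) [0.54255623 0.22732062 0.109     ] [0.63234158 0.28726057 0.06      ]
t 12.95 pos [0.5411 0.2245 0.0683] rot [ 3.1406e+00 -1.8000e-03  9.0070e-01] q [-0.09  0.7  -0.58  1.79  0.51  0.8  -1.6 ] F [-0.1 -0.1 -0.2] w 0.0579
travel [ 0.0031 -0.0006  0.0023] twist [ 0.05 -0.11  0.04]
```

Emit:
{"op": "apply_moves", "data": {
  "commands": [
    {"travel": [0.002,-0.0006,0.002],"twist": [0,0,0],"claw": 0.045},
    {"travel": [0.002,-0.0006,0.002],"twist": [0,0,0],"claw": 0.035},
    {"travel": [0.002,-0.0006,0.002],"twist": [0,0,0],"claw": 0.028},
    {"travel": [0.002,-0.0006,0.002],"twist": [0,0,0],"claw": 0.022},
    {"travel": [0.002,-0.0006,0.002],"twist": [0,0,0],"claw": 0.015},
    {"travel": [0.002,-0.0006,0.002],"twist": [0,0,0],"claw": 0.01},
    {"travel": [0.002,-0.0006,0.002],"twist": [0,0,0],"claw": 0.01},
    {"travel": [0.002,-0.0006,0.002],"twist": [0,0,0],"claw": 0.01}
  ],
  "force": 80
}}

```text
clock: 13.75
position: [0.5409, 0.2261, 0.0652]
tool_rot: [-3.142, -0.0, 0.901]
force: [-4.7, -0.4, 11.1]
grip_width: 0.0204
```

```bash
python3 - <<'E'
from h import *
to_tool([.54,.225,.066],.9)
s=bot.observe();f=bot.grab_frame("wrist"); cv2.imwrite("pics/w13.png",f["frame"]);P=pose(f,s)
print(bot.observe()["force"])
E
```

```text
t 13.75 pos [0.5409 0.2261 0.0652] rot [-3.1415e+00 -1.0000e-04  9.0110e-01] q [-0.1   0.7  -0.58  1.79  0.51  0.8  -1.61] F [-4.7 -0.4 11.1] w 0.0204
travel [-0.0014 -0.     -0.0008] twist [-0.   -0.01  0.06]
[-4.12425934  0.50260039  9.34875461]
```

View pics/w13.png

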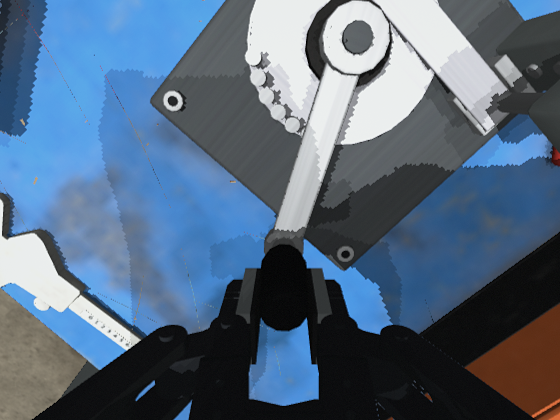

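```bash
cat >> h.py <<'E'
def K(th): return -.115*np.array([np.cos(.608-th),np.sin(.608-th)])
START=np.array([.5409,.2261])
def lev():
    s=bot.observe(); p=s["position"][:2]-START+K(0)
    a=.608-np.arctan2(-p[1],-p[0]); t=np.array([-np.sin(.608-a),np.cos(.608-a)]); t=t if t[1]>0 else -t
    print("t",s["clock"],"theta",a.round(4),"r",np.linalg.norm(p).round(4),"Ftang",(s["force"][:2]@t).round(2),"F",s["force"].round(1),"pos",s["position"].round(4),"yaw",s["tool_rot"][2].round(4),"q7",s["qpos"][6].round(2))
def plan(ths):
    s=bot.observe(); M=R.from_euler("xyz",s["tool_rot"])
    for th in ths:
        q=START+K(th)-K(0); d=M.inv().apply([*(q-s["position"][:2]),0]); 
        print(th,"travel",d.round(4),"twist z",np.degrees(th-(.901-s["tool_rot"][2])).round(2))
E
python3 - <<'E'
from h import *
lev(); plan([.04,.08,.12,.16,.20,.23])
E
```

```text
t 13.8 theta 0.0002 r 0.115 Ftang 2.77 F [-4.1  0.5  9.3] pos [0.5409 0.2261 0.0653] yaw 0.901 q7 -1.61
0.04 travel [ 0.0014 -0.0044  0.    ] twist z 2.29
0.08 travel [ 0.003  -0.0087  0.    ] twist z 4.58
0.12 travel [ 0.0047 -0.0129  0.    ] twist z 6.88
0.16 travel [ 0.0067 -0.0171  0.    ] twist z 9.17
0.2 travel [ 0.0087 -0.0212  0.    ] twist z 11.46
0.23 travel [ 0.0104 -0.0242  0.    ] twist z 13.18
```

Emit:
{"op": "apply_moves", "data": {
  "commands": [
    {"travel": [0.0014,-0.0044,0],"twist": [0,0,2.3],"claw": 0.01},
    {"travel": [0.003,-0.0087,0],"twist": [0,0,4.6],"claw": 0.01},
    {"travel": [0.0047,-0.0129,0],"twist": [0,0,6.9],"claw": 0.01},
    {"travel": [0.0067,-0.0171,0],"twist": [0,0,9.2],"claw": 0.01},
    {"travel": [0.0067,-0.0171,0],"twist": [0,0,9.2],"claw": 0.01}
  ]
}}

```text
clock: 14.3
position: [0.5319, 0.242, 0.0653]
tool_rot: [3.141, -0.0, 0.739]
force: [-1.3, -2.5, 9.2]
grip_width: 0.0206
```

```bash
python3 - <<'E'
from h import *
lev(); plan([.19,.21,.23,.26,.30,.34,.38])
E
```

```text
t 14.3 theta 0.159 r 0.1148 Ftang -1.66 F [-1.3 -2.5  9.2] pos [0.5319 0.242  0.0653] yaw 0.7392 q7 -1.77
0.19 travel [ 0.0009 -0.0035 -0.    ] twist z 1.61
0.21 travel [ 0.0016 -0.0056 -0.    ] twist z 2.76
0.23 travel [ 0.0024 -0.0078 -0.    ] twist z 3.91
0.26 travel [ 0.0037 -0.011  -0.    ] twist z 5.63
0.3 travel [ 0.0055 -0.0152 -0.    ] twist z 7.92
0.34 travel [ 0.0075 -0.0194 -0.    ] twist z 10.21
0.38 travel [ 0.0097 -0.0234 -0.    ] twist z 12.5
```

Emit:
{"op": "apply_moves", "data": {
  "commands": [
    {"travel": [0.0016,-0.0056,0],"twist": [0,0,2.8],"claw": 0.01},
    {"travel": [0.0024,-0.0078,0],"twist": [0,0,3.9],"claw": 0.01},
    {"travel": [0.0024,-0.0078,0],"twist": [0,0,3.9],"claw": 0.01}
  ]
}}

```text
clock: 14.6
position: [0.529, 0.2487, 0.0653]
tool_rot: [3.14, -0.001, 0.671]
force: [0.5, -4.0, 8.4]
grip_width: 0.0203
```

```bash
python3 - <<'E'
from h import *
lev(); plan([.26,.30,.34,.36])
E
```

```text
t 14.6 theta 0.2233 r 0.1147 Ftang -3.91 F [ 0.5 -4.   8.4] pos [0.529  0.2487 0.0653] yaw 0.6713 q7 -1.84
0.26 travel [ 0.001  -0.0041 -0.    ] twist z 1.73
0.3 travel [ 0.0025 -0.0084 -0.    ] twist z 4.03
0.34 travel [ 0.0042 -0.0127 -0.    ] twist z 6.32
0.36 travel [ 0.0052 -0.0148 -0.    ] twist z 7.46
```

Emit:
{"op": "apply_moves", "data": {
  "commands": [
    {"travel": [0.001,-0.0041,0],"twist": [0,0,1.7],"claw": 0.01},
    {"travel": [0.0025,-0.0084,0],"twist": [0,0,4.0],"claw": 0.01},
    {"travel": [0.0042,-0.0127,0],"twist": [0,0,6.3],"claw": 0.01},
    {"travel": [0.0052,-0.0148,0],"twist": [0,0,7.5],"claw": 0.01},
    {"travel": [0.0052,-0.0148,0],"twist": [0,0,7.5],"claw": 0.01}
  ]
}}

```text
clock: 15.1
position: [0.5243, 0.2638, 0.0653]
tool_rot: [3.141, -0.002, 0.54]
force: [4.4, -2.1, 6.1]
grip_width: 0.0207
```

```bash
python3 - <<'E'
from h import *
lev(); plan([.40,.425,.44])
E
```

```text
t 15.1 theta 0.3612 r 0.1145 Ftang -3.13 F [ 4.4 -2.1  6.1] pos [0.5243 0.2638 0.0653] yaw 0.54 q7 -1.98
0.4 travel [ 0.0009 -0.0044 -0.    ] twist z 2.23
0.425 travel [ 0.0019 -0.0071 -0.    ] twist z 3.67
0.44 travel [ 0.0025 -0.0087 -0.    ] twist z 4.52
```

Emit:
{"op": "apply_moves", "data": {
  "commands": [
    {"travel": [0.0009,-0.0044,0],"twist": [0,0,2.2],"claw": 0.01},
    {"travel": [0.0025,-0.0087,0],"twist": [0,0,4.5],"claw": 0.01},
    {"travel": [0.0025,-0.0087,0],"twist": [0,0,4.5],"claw": 0.01}
  ]
}}

```text
clock: 15.4
position: [0.5225, 0.2724, 0.0653]
tool_rot: [3.14, -0.003, 0.461]
force: [9.1, -4.7, 3.1]
grip_width: 0.0207
```

```bash
python3 - <<'E'
from h import *
lev(); plan([.47,.50,.53,.56,.58])
E
```

```text
t 15.4 theta 0.4381 r 0.1144 Ftang -6.18 F [ 9.1 -4.7  3.1] pos [0.5225 0.2724 0.0653] yaw 0.4606 q7 -2.06
0.47 travel [ 0.0005 -0.0037 -0.    ] twist z 1.7
0.5 travel [ 0.0017 -0.0069 -0.    ] twist z 3.41
0.53 travel [ 0.0029 -0.0101 -0.    ] twist z 5.13
0.56 travel [ 0.0042 -0.0133 -0.    ] twist z 6.85
0.58 travel [ 0.0052 -0.0154 -0.    ] twist z 8.0
```

Emit:
{"op": "apply_moves", "data": {
  "commands": [
    {"travel": [0.0015,-0.0037,0],"twist": [0,0,1.7],"claw": 0.01},
    {"travel": [0.0027,-0.0069,0],"twist": [0,0,3.4],"claw": 0.01},
    {"travel": [0.0039,-0.0101,0],"twist": [0,0,5.1],"claw": 0.01},
    {"travel": [0.0052,-0.0133,0],"twist": [0,0,6.8],"claw": 0.01},
    {"travel": [0.0052,-0.0133,0],"twist": [0,0,6.8],"claw": 0.01}
  ]
}}

```text
clock: 15.9
position: [0.5213, 0.2864, 0.0653]
tool_rot: [3.14, -0.002, 0.342]
force: [6.9, -5.3, 5.5]
grip_width: 0.0205
```

```bash
python3 - <<'E'
from h import *
lev(); plan([.60,.62,.63,.64,.65])
E
```

```text
t 15.9 theta 0.5608 r 0.1141 Ftang -5.64 F [ 6.9 -5.3  5.5] pos [0.5213 0.2864 0.0653] yaw 0.3419 q7 -2.17
0.6 travel [ 0.0006 -0.0045 -0.    ] twist z 2.34
0.62 travel [ 0.0013 -0.0067 -0.    ] twist z 3.49
0.63 travel [ 0.0018 -0.0078 -0.    ] twist z 4.06
0.64 travel [ 0.0022 -0.0089 -0.    ] twist z 4.63
0.65 travel [ 0.0026 -0.0099 -0.    ] twist z 5.21
```

Emit:
{"op": "apply_moves", "data": {
  "commands": [
    {"travel": [0.0012,-0.0045,0],"twist": [0,0,2.3],"claw": 0.01},
    {"travel": [0.0019,-0.0067,0],"twist": [0,0,3.5],"claw": 0.01},
    {"travel": [0.0026,-0.0084,0],"twist": [0,0,4.4],"claw": 0.01},
    {"travel": [0.0026,-0.0084,0],"twist": [0,0,4.4],"claw": 0.01}
  ]
}}

```text
clock: 16.3
position: [0.5213, 0.2945, 0.0653]
tool_rot: [3.14, -0.003, 0.265]
force: [9.3, -6.2, 3.7]
grip_width: 0.0204
```

```bash
python3 - <<'E'
from h import *
lev(); plan([.63,.65])
s=bot.observe();f=bot.grab_frame("wrist"); cv2.imwrite("pics/w14.png",f["frame"]);P=pose(f,s)
t=bot.grab_frame("top"); crop(t["frame"],230,80,160,150,4,"t14.png")
lev()
E
```

```text
t 16.3 theta 0.6318 r 0.114 Ftang -5.94 F [ 9.3 -6.2  3.7] pos [0.5213 0.2945 0.0653] yaw 0.2651 q7 -2.24
0.63 travel [-0.001  -0.0001 -0.    ] twist z -0.34
0.65 travel [-0.0003 -0.0023 -0.    ] twist z 0.81
t 16.4 theta 0.6308 r 0.114 Ftang -6.62 F [ 9.8 -6.8  4.4] pos [0.5213 0.2944 0.0653] yaw 0.2656 q7 -2.24
```

View pics/w14.png

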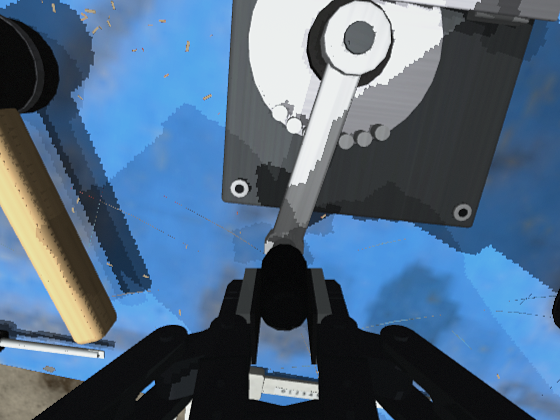

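View pics/t14.png

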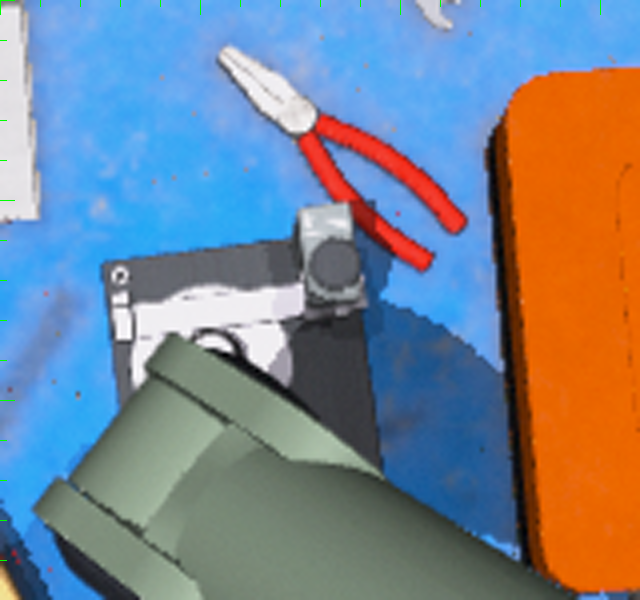

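The bar looks almost the same in the tool view as before the push: pivot at (358,37), knob top at about (283,250). So the lever has turned by the tool's yaw change, 0.635 rad. The force rise that followed the first two notches is only partly there, so I'll nudge about 1.5 mm to seat fully in the third.

Emit:
{"op": "apply_moves", "data": {
  "commands": [
    {"travel": [0.0006,-0.0007,0],"twist": [0,0,0.3],"claw": 0.01},
    {"travel": [0.0006,-0.0014,0],"twist": [0,0,0.6],"claw": 0.01},
    {"travel": [0.0006,-0.0014,0],"twist": [0,0,0.6],"claw": 0.01}
  ]
}}

```text
clock: 16.7
position: [0.5214, 0.2956, 0.0653]
tool_rot: [3.14, -0.002, 0.255]
force: [9.2, -8.1, 5.7]
grip_width: 0.0207
```

```bash
python3 - <<'E'
from h import *
lev()
def ang(name,yaw,pts):
    pass
s=bot.observe();f=bot.grab_frame("wrist"); cv2.imwrite("pics/w15.png",f["frame"])
crop(cv2.imread("pics/w13.png"),240,0,200,290,2,"a13.png");crop(f["frame"],220,0,260,290,2,"a15.png")
lev()
E
```

```text
t 16.7 theta 0.6418 r 0.114 Ftang -7.83 F [ 9.2 -8.1  5.7] pos [0.5214 0.2956 0.0653] yaw 0.2548 q7 -2.25
t 16.75 theta 0.6415 r 0.114 Ftang -7.89 F [ 8.1 -8.2  6.1] pos [0.5213 0.2956 0.0653] yaw 0.255 q7 -2.25
```

View pics/a13.png

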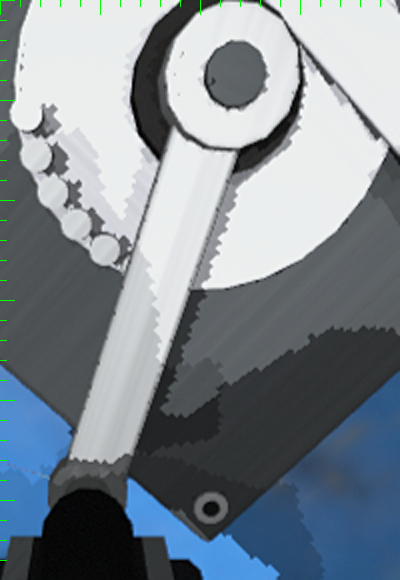

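View pics/a15.png

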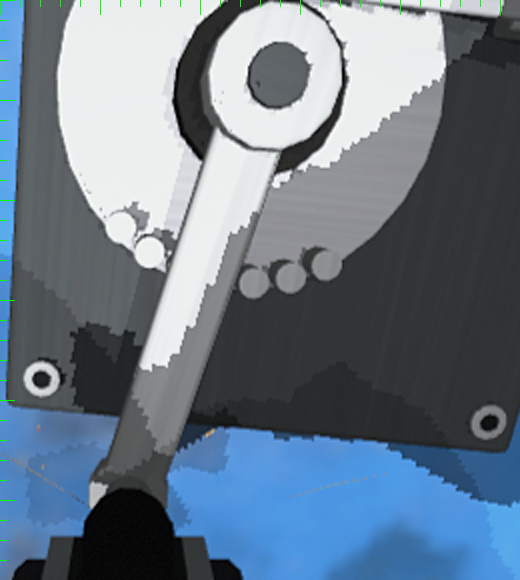

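Three ratchet pegs are now right of the bar and two left, and the holding force has risen as it did after each notch. I'll take a last look at the rest of the bench, then hand in.

```bash
python3 - <<'E'
from h import *
g=bot.grab_frame("side"); crop(g["frame"],200,130,200,150,4,"s15.png"); lev()
E
```

```text
t 16.8 theta 0.6417 r 0.114 Ftang -7.52 F [ 8.7 -7.8  6.2] pos [0.5214 0.2956 0.0653] yaw 0.255 q7 -2.25
```

View pics/s15.png

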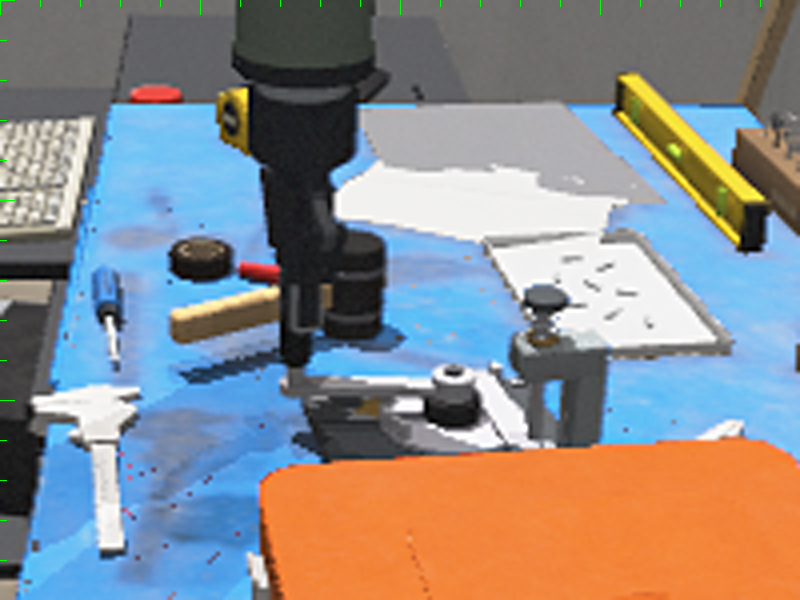

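The side view shows the mallet standing at its old place (crop 355,285). The calliper, driver, tape and marker are unmoved, the punch is up, and the knob is held.

```bash
python3 - <<'E'
from workcell import bot
print(bot.job_done())
E
```

```text
the job is handed in; nothing more can be done
None
```

I handed the job in at 16.8 s with the punch tapped, the mallet back in its place, and the lever held by its knob in the third notch.

- **Tap:** I struck the punch once with the mallet's lower end, commanded at about 0.2 m/s, and the mallet's end came down to about 136 mm, the bottom of the stroke. The force there, about 6 N, matches the spring at the bottom, and the punch came back up. I never saw the mark itself, so the mark rests on that depth, force and speed.
- **Mallet:** It stands upright at its old place. In the last views I saw nothing moved among the calliper, driver, tape and marker. I did not check the spanner up close.
- **Lever:** The third notch is at 0.63 rad. The tool's path puts the lever at 0.642 rad and its turn at 0.646. The wrist picture shows three ratchet pegs passed and two left. The tangential force rose just past each notch and stands at about 7.5 N now.
- **Disagreements:** Camera estimates of the knob differed by about 3–5 mm between views, so I worked from the gripped start position. A sideways force of about 9 N remains on the knob because the path was about 1 mm off the true arc.

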